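# Hang the guard door on the test chamber

## Task

Lift the loose guard door out of its stand and hang it on the test chamber: holding it well open, roughly square to the chamber's front, lower both hinge knuckles together onto the two upright hinge pins until they sit fully home, feeling for the pins and never forcing them. Then swing the door gently shut against its rubber stops and let go, leaving the other things where they are.

Things in the scene. Friction and masses are not known exactly. Their poses are not given: they have to be found in the camera images.
- chamber: Fixed grey sheet-metal test chamber, open front facing its own -x (x inward, y left, z up). Origin on the desk straight below the NOMINAL hinge axis, at the left (+y) end of the front, 24 mm before the front face. It fills x 24 to 130, y -196 to 18, z 0 to 166 mm of this frame; hinge plate on its left side out to y = 31 mm, x 24 to 80 mm.
- hinge_nominal (a point): Nominal seat of the lower knuckle: hinge axis at the lower bracket's flat 20 mm wide shoulder, 45 mm over the desk; axes as the chamber's. The rigid vertical steel pin on it is 10 mm in diameter, 20 mm tall (last 4 mm tapered to 8 mm). CAUTION: brackets sit in slotted holes: the true axis is off by up to 5 mm in x and up to 5 mm in y, each time anew, unmeasured; find it by feel.
- hinge_nominal_upper (a point): Nominal seat of the upper knuckle: same axis, shoulder 125 mm over the desk, with a pin of the same size (10 mm thick, 20 mm tall, tip 145 mm over the desk). It shares the lower pin's hidden offset exactly: both pins are on one vertical line.
- door_stop (a point): Midway between two rubber stops near the right end of the chamber's front (stops 50 and 150 mm over the desk, y = -160 mm in the chamber's frame); this point is on the face that the shut door's inner side meets. Shut, the door is parallel to the front within about 0.06 rad. The hinge has play (1 mm all round the pins) and the stops are springy: ease off slowly or the door comes back.
- door: Loose guard door, 0.2 to 0.31 kg, aluminium frame with clear window: 8 mm thick (x 0 +-4), y -24 to -175, z -25 to 115 mm (up). Origin on the axis of its two hinge knuckles at the lower face of the lower one: steel tubes 18 mm tall, 22 outside, 12 mm through bore. Outer face looks to -x. Hung and shut its yaw is the chamber's; opened by angle a it is the chamber's minus a.
- knuckle_upper (a point): On the door's knuckle axis at the lower face of the upper knuckle, 80 mm above the door's origin. Axes as the door's.
- door_handle (a point): Centre of the door's black handle bar: 12 mm thick (door x), 70 long (door y), 22 high; at door x = 0, y = -92, z = 149 mm, right above the balance point. The bar's underside is 23 mm above the panel's top edge. Grip it firmly from above across its 12 mm thickness: pushes of over about 5 N at the knuckles can pivot the door in the fingers. Axes as the door's.
- door_latch_edge (a point): Middle of the door's free edge (door x = 0, y = -175, z = 45 mm). Axes as the door's. Hung and open it swings out in front of the chamber, towards the chamber's -x.
- stand: Fixed grey plastic stand, 170 x 70 mm; two blocks 38 mm high slotted along its x (slot 10 mm wide, 30 deep, floor 8 mm over the desk). The door starts upright in the slot, knuckles at the stand's +x end, its yaw the stand's minus 90 degrees, its origin 33 mm over the desk. Origin: centre of the underside.
- bobbin: Loose small coil former, 21 mm wide, 16 mm high, origin at its underside; bystander.
- spool: Loose wire spool standing on its flange, 52 mm wide, 40 mm high, origin at its underside; bystander.
- screwdriver: Loose small screwdriver 134 mm long lying on the desk, origin at its underside; bystander.
- tape: Loose roll of masking tape, 100 mm wide, 25 mm high, lying flat, origin at its underside; bystander.
There are look-alikes about, which are no part of the job. What is shaped like the door but red is not meant.

How it is judged:
By the outcome, as a careful person would: the job done as asked, in the order asked, and still so for the second after the job is handed in, with the robot touching nothing.
It also fails if it takes over 72 s, if anything falls off the work surface, if the arm or the gripper's body presses on something with over 40 N, if the wrist force passes 120 N, or if a joint passes its speed limit or range.

## Robot

A 6-joint arm with a two-finger parallel gripper is mounted at the origin on a cart in front of the work surface, level with it; the furniture and walls round the work are solid. World frame = base frame: x ahead of the robot, y to its left, z up, the work surface at z = 0. Lengths are in m, angles in rad, forces in N, time in s.
With the tool pointing down it reaches from about 0.25 to 0.725 m from the base axis. Payload 4 kg.
Tool frame: the origin (TCP) lies at the very end of the fingers, on their centre line; the grasp point (between the pads) lies 19 mm behind it (env.tcp_to_grasp is the distance from the TCP to the grasp point, in m); z points along the fingers, y is the line along which they close (so a half turn about z gives the same grasp; the last joint's range is limited). The gripper opens to 85 mm and grips with 20 to 120 N. Pads are 22 mm wide; open, the fingers measure 114 mm over their backs; the gripper's body (76 mm by 85 mm) begins 54 mm behind the grasp point. The pads swing forward as they close: fully open they stand 13 mm farther back than shut.
Start: joints at [-1.35, 0.241, 0.005, 1.335, 0, 1.571], TCP at [0.11, -0.488, 0.231] pointing down, gripper open.
Joint ranges: [-2.72, 2.72], [-1.05, 1.87], [-1.09, 1.28], [-1.99, 2.15], [-1.42, 1.44], [-3.14, 3.14]. Speed limits (rad/s): [2.79, 2.79, 3.14, 3.14, 3.14, 3.14].

## Interface

Orientations are given as a unit quaternion [x, y, z, w].
In Python, from rig import readout, snapshot, camera_params, env, masks_of gives the robot as it stands.
- The arm moves only by the tool carry_out, never from a script. Its argument "moves" is a list of rows, each a list of 3 entries, a list of its own where there are three numbers: the turn, a rotation vector about the tool's x, y, z in degrees, then the shift along the tool's x, y, z in m, then the finger opening in m, from 0 to 0.0854. A call has 1 to 20 rows; each row is the pose to reach, as a shift and turn from the pose commanded when the call began, along the tool's axes at that moment; what a row does not reach only later rows make up. A row lasts 1/8 s, in which the tool goes at most 62.5 mm and 10.7 degrees, less where a joint would pass 70% of its speed; a pose out of reach is approached as far as the arm can. A call with a gripper value outside its range is refused whole. The fingers move at their own pace and stop on an object; "force" is the grip in N (left out, the last holds). Time passes only in rows, so rows that repeat a pose let the fingers close. It gives the time, the measured TCP pose, the force, the opening and the grip force at its end, in the units of the state.
- readout.observe(): the state, without advancing time (a new reading comes with each control period).
- snapshot(name): name is "side" or "top" or "wrist"; returns (picture, depth): 480x640x3 uint8, red, green, blue; 480x640 float32, m along the optical axis (not along the pixel's ray), 0 where there is no reading.
- camera_params(name): a dict with "mtx" (3x3 intrinsics, pixels), "k1" (the pictures are not rectified: a ray, as slopes to the right and down, at radius r is drawn at 1 + k1 r^2 times it, then the intrinsics apply), "cam_to_world" (4x4, takes a point from camera to world coordinates); the wrist camera has in their place "mount" (4x4, takes a point from camera to tool coordinates, whose origin is the TCP and whose axes are the flange's). Camera axes: x right, y down, z forward; pixel columns grow to the right and rows downward; lengths in m; the calibration is good to about 2 mm. A picture is of the moment at which its call begins: read the wrist's pose just before it. camera_params takes no time and is no camera call.
- env.sign_off(): hands the job in; it is judged then, once.
Trained networks look in the newest picture that a camera, given by its name, has taken for a name from the list of things; names that differ only in an ending like _2 or _b are one class to them, and where a whole thing is asked for, a point or a joint stands for the part that bears it (a point fixed in the world has none). Each returns a list of dicts, best first, with "score" (0 to 1); they miss things now and then, are a little off and sometimes report something else, mostly with a low value. They report only what shows in the picture. A call takes as long as a camera call. They do not tell look-alikes from the thing itself.
- masks_of(camera, thing): "region" (480x640 bool, what is visible of it) and "point" ([column, row] in pixels, amid what is visible of it).
The state is a dict: "clock": time; "q": joint angles; "qd": joint speeds; "joint_torque": joint torques, N m; "tool_pos": TCP position; "tool_rot": TCP orientation; "wrist_force": force on the tool from outside, world axes, zero at the start; "torque": the same for the moment, N m; "grip_width": finger opening in m; "grasp_force": force on a finger pad.
Only numpy, scipy, OpenCV 4.12 (cv2) and the standard library are available. Lean on these libraries where they do the work, as an engineer would, in place of code of your own. Each camera call takes 0.05 s, during which the arm holds its last target. There are 200 camera calls.

## Working session

There is one attempt and no reset: what is moved stays moved. The work goes in short steps, Python scripts to look and compute and a tool call to move; the robot and the scene stay as the last step left them, time stands still between calls to the robot, and variables do not carry over. Pictures are saved under pics/ and viewed, at most 10 in all, crops included, and the job is handed in when it is done.

Besides the shell and the picture viewer there is one more tool, called after "Call:" as name([rows], argument=value, ...), one row to a line, values as JSON. carry_out: Moves the arm, as the interface text tells. Its arguments: {"type":"object","properties":{"moves":{"type":"array","items":{"type":"array"}},"force":{"type":"number"}},"required":["moves"]}

```bash
mkdir -p pics; ls
python3 - <<'E'
from rig import *
import cv2
print(readout.observe())
for n in("top","side"):
    p,d=snapshot(n); cv2.imwrite(f"pics/{n}0.png",p[:,:,::-1]); c=camera_params(n); print(n,c)
print(camera_params("wrist"))
E
```

```text
pics
{'clock': 0.0, 'q': array([-1.34996894e+00,  2.41414115e-01,  3.77072495e-03,  1.33516004e+00,
        1.68699468e-06,  1.57083975e+00]), 'qd': array([ 1.18985145e-03, -1.29804561e-03,  8.17188644e-04, -8.22102886e-05,
        1.49450375e-03,  9.13810649e-04]), 'joint_torque': array([-7.64932647e-04, -3.72314537e+01,  2.52409065e+01,  1.69297820e-02,
       -6.07330139e-05,  7.66891787e-06]), 'tool_pos': array([ 0.10938899, -0.48727906,  0.2304301 ]), 'tool_rot': array([ 9.93912490e-01,  1.10167849e-01, -1.09763852e-04, -9.97528612e-04]), 'wrist_force': array([ 0.31455262, -0.16186366, -0.39999723]), 'torque': array([-0.00019964,  0.00123913,  0.03095957]), 'grasp_force': 0.0, 'grip_width': 0.08555221728514242}
top {'mtx': array([[518.47420506,   0.        , 324.62232928],
       [  0.        , 518.47420506, 237.46694514],
       [  0.        ,   0.        ,   1.        ]]), 'k1': -0.07873983992410802, 'cam_to_world': array([[-2.06970000e-02, -9.98860833e-01,  4.29961653e-02,
         4.50368422e-01],
       [-9.99785493e-01,  2.06444395e-02, -1.66615402e-03,
         1.48313738
[... 480 characters left out ...]
259208,  0.73079667, -0.98156696],
       [-0.00879798, -0.73078238, -0.68255382,  1.18482179],
       [ 0.        ,  0.        ,  0.        ,  1.        ]])}
{'mtx': array([[334.13726168,   0.        , 320.90426366],
       [  0.        , 334.13726168, 240.19249163],
       [  0.        ,   0.        ,   1.        ]]), 'k1': 0.005536271032660106, 'mount': array([[ 4.23921066e-04, -9.47970017e-01, -3.18359336e-01,
         8.27337854e-02],
       [ 9.99999814e-01,  2.62572830e-04,  5.49724154e-04,
        -3.54103720e-04],
       [-4.37529504e-04, -3.18359510e-01,  9.47969953e-01,
        -1.42808164e-01],
       [ 0.00000000e+00,  0.00000000e+00,  0.00000000e+00,
         1.00000000e+00]])}
```

View pics/top0.png

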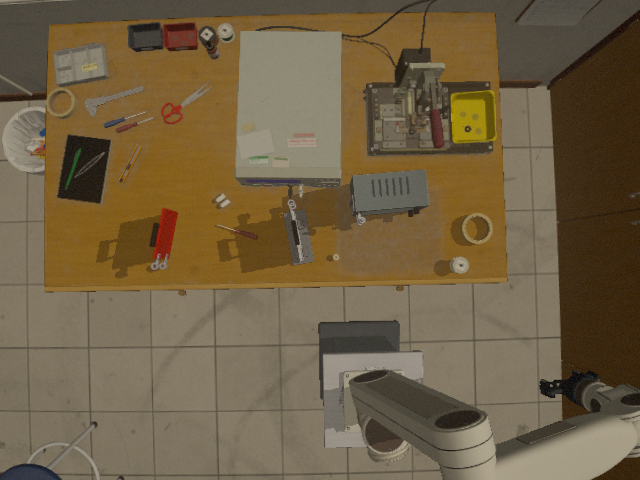

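View pics/side0.png

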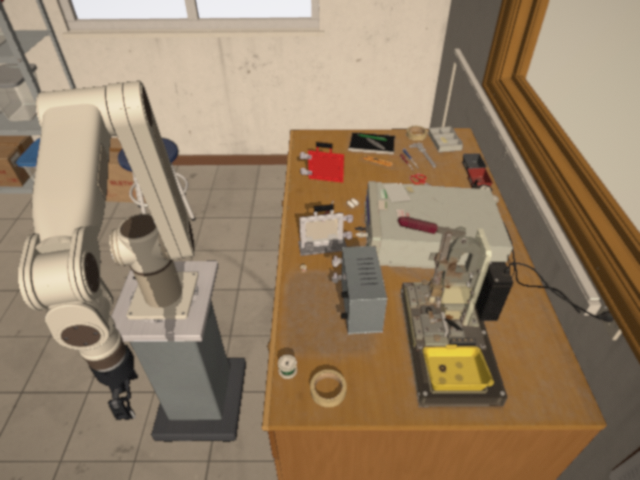

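The top view shows the chamber at (390,193) with its hinge at about (360,220). The door is in its stand at (298,235) with knuckles at (292,204). The red look-alike door is at (163,240). The side view agrees.

```bash
cat > h.py <<'E'
import numpy as np, cv2
from rig import *
from scipy.spatial.transform import Rotation as R
def cloud(name,pic=None):
    o=readout.observe(); p,d=snapshot(name); c=camera_params(name)
    if name=="wrist":
        T=np.eye(4);T[:3,:3]=R.from_quat(o['tool_rot']).as_matrix();T[:3,3]=o['tool_pos'];M=T@c['mount']
    else: M=c['cam_to_world']
    u,v=np.meshgrid(np.arange(640.),np.arange(480.))
    k=c['k1']; 
    xd=(u-c['mtx'][0,2])/c['mtx'][0,0]; yd=(v-c['mtx'][1,2])/c['mtx'][1,1]
    x,y=xd.copy(),yd.copy()
    for _ in range(8):
        s=1+k*(x*x+y*y); x=xd/s;y=yd/s
    P=np.stack([x*d,y*d,d],-1)@M[:3,:3].T+M[:3,3]; P[d==0]=np.nan
    if pic: cv2.imwrite(pic,p[:,:,::-1])
    return p,P
def rect(pts):
    r=cv2.minAreaRect((pts*1000).astype(np.float32)); return r
E
python3 - <<'E'
from h import *
p,P=cloud("top")
for t in("chamber","door","door_handle","stand","bobbin","spool","tape","screwdriver"):
    for m in masks_of("top",t):
        r=m['region']; q=P[r]; q=q[~np.isnan(q[:,0])]
        print(t,round(m['score'],2),m['point'],r.sum(),np.round(np.median(q,0),3),np.round(np.percentile(q[:,2],[2,50,98]),3))
        if t=="chamber":
            a=q[abs(q[:,2]-.166)<.006]; print(rect(a[:,:2]), cv2.boxPoints(rect(a[:,:2])))
        if t=="door_handle":
            a=q[abs(q[:,2]-.19)<.01]
            if len(a)>4: print(rect(a[:,:2]),len(a))
        if t=="stand": 
            a=q[abs(q[:,2]-.036)<.006]
            if len(a)>4: print(rect(a[:,:2]),len(a))
E
```

```text
chamber 0.97 [387.5, 194.9] 3323 [ 0.638 -0.042  0.166] [0.008 0.166 0.173]
((638.3692016601562, -44.76722717285156), (125.82202911376953, 220.18881225585938), 3.370023012161255) [[ 569.09515   61.43863]
 [ 582.03876 -158.36942]
 [ 707.64325 -150.97308]
 [ 694.69965   68.83496]]
door 0.68 [164.0, 234.9] 1094 [0.529 0.635 0.09 ] [-0.     0.09   0.188]
door 0.58 [294.1, 226.3] 314 [0.544 0.231 0.147] [0.005 0.147 0.198]
door_handle 0.82 [295.2, 232.7] 310 [0.536 0.229 0.147] [0.003 0.147 0.198]
((529.954833984375, 229.60122680664062), (69.28337097167969, 12.072554588317871), 8.88418960571289) 102
door_handle 0.75 [162.3, 239.5] 1136 [0.526 0.636 0.086] [-0.003  0.086  0.188]
((532.126953125, 633.7774658203125), (14.922133445739746, 67.90621948242188), 78.68466186523438) 103
door_handle 0.58 [247.6, 234.2] 100 [0.537 0.39  0.016] [0.004 0.016 0.022]
stand 0.69 [299.2, 237.2] 878 [0.524 0.222 0.009] [0.001 0.009 0.042]
((519.1828002929688, 227.98712158203125), (117.61912536621094, 42.11307907104492), 9.049250602722168) 127
spool 0.55 [457.3, 262.7] 200 [ 0.425 -0.273  0.04 ] [0.003 0.04  0.048]
tape 0.83 [483.1, 221.8] 455 [ 0.541 -0.34   0.023] [-0.004  0.023  0.032]
tape 0.25 [293.1, 223.7] 266 [0.554 0.232 0.146] [0.001 0.146 0.199]
screwdriver 0.21 [388.0, 195.7] 3268 [ 0.638 -0.043  0.166] [0.012 0.166 0.173]
```

Call:
carry_out([
  [[0,0,0],[0.015,-0.013,-0.01],0.085],
  [[0,0,0],[0.05,-0.044,-0.02],0.085],
  [[0,0,0],[0.09,-0.079,-0.03],0.085],
  [[0,0,0],[0.13,-0.114,-0.04],0.085],
  [[0,0,0],[0.17,-0.149,-0.05],0.085],
  [[0,0,0],[0.21,-0.184,-0.05],0.085],
  [[0,0,0],[0.25,-0.219,-0.05],0.085],
  [[0,0,0],[0.29,-0.254,-0.05],0.085],
  [[0,0,0],[0.33,-0.289,-0.05],0.085],
  [[0,0,0],[0.37,-0.324,-0.05],0.085],
  [[0,0,0],[0.41,-0.359,-0.05],0.085],
  [[0,0,0],[0.45,-0.394,-0.05],0.085],
  [[0,0,0],[0.48,-0.42,-0.05],0.085],
  [[0,0,0],[0.492,-0.43,-0.05],0.085],
  [[0,0,0],[0.492,-0.43,-0.05],0.085],
  [[0,0,0],[0.492,-0.43,-0.05],0.085],
])

```text
clock: 2.55
tool_pos: [0.4946, 0.0386, 0.2816]
tool_rot: [0.994, 0.11, -0.0, 0.0]
wrist_force: [0.1, -0.8, 0.4]
grip_width: 0.085
grasp_force: 0.0
```

Run:
```python
from h import *
o=readout.observe(); print(o['q'],o['tool_pos'],o['tool_rot'],o['clock'])
p,P=cloud("wrist","pics/w1.png")
np.save("w1.npy",P)
```

```text
[ 7.81690309e-02  2.17291747e-01  1.05114517e-01  1.45888963e+00
 -3.82014759e-04  2.99999772e+00] [0.49456864 0.03862259 0.28163561] [ 9.93969017e-01  1.09661019e-01 -1.41253663e-04  1.86622393e-04] 2.55
```

View pics/w1.png

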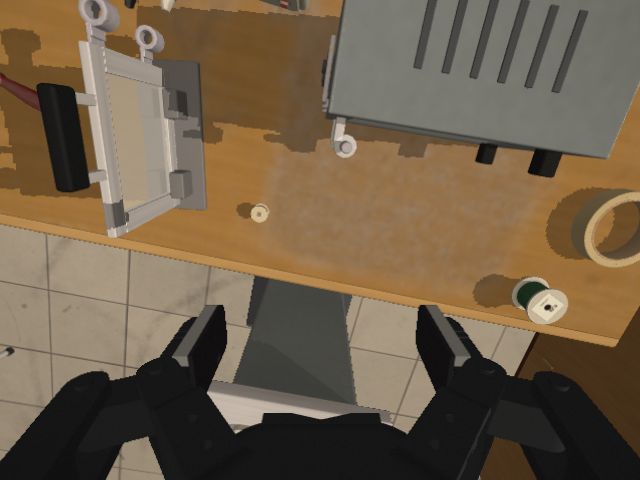

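The wrist view shows the upper hinge pin at (346,147), the chamber's front edge from (330,115) to (608,157), and the door's knuckles at (100,12) and (150,38).

Run:
```python
from h import *
P=np.load("w1.npy"); p=cv2.imread("pics/w1.png")
z=P[...,2]
m=(abs(z-.166)<.005)&(P[...,0]>.55)&(P[...,1]<.09)
print(m.sum(),np.median(z[m]))
# front edge: per column lowest row of mask
E=[];L=[]
for c in range(345,600,5):
    r=np.where(m[:,c])[0]
    if len(r): E.append(P[r.max(),c,:2])
for r in range(5,105,5):
    c=np.where(m[r])[0]
    if len(c): L.append(P[r,c.min(),:2])
for A in(np.array(E),np.array(L)):
    vx,vy,x0,y0=cv2.fitLine((A*1000).astype(np.float32),cv2.DIST_HUBER,0,.01,.01).ravel()
    print(len(A),vx,vy,x0,y0,np.degrees(np.arctan2(vy,vx)))
w=(slice(110,170),slice(320,370))
Q=P[w]
for lo,hi in((.14,.15),(.12,.13),(.13,.14)):
    k=(Q[...,2]>lo)&(Q[...,2]<hi); q=Q[k]; print(lo,k.sum(),q.mean(0) if len(q) else None, q.min(0),q.max(0))
cv2.imwrite("pics/w1c.png",np.hstack([cv2.resize(p[100:180,310:390],None,fx=5,fy=5,interpolation=0),cv2.resize(p[0:80,75:155],None,fx=5,fy=5,interpolation=0)]))
```

```text
41172 0.1663696417442736
51 0.06923968 -0.9976001 593.6455 -52.82422 -86.02968
20 0.99756926 0.06968161 623.27466 57.312603 3.9956996
0.14 128 [0.56730364 0.03522358 0.14462488] [0.56038429 0.02935217 0.14019416] [0.58740229 0.05443518 0.14992023]
0.12 498 [0.57107256 0.03779798 0.1253443 ] [0.55559662 0.0241708  0.12112456] [0.58753297 0.05525468 0.12949744]
0.13 23 [0.5760446  0.04149821 0.13476637] [0.5615162  0.03511561 0.13008905] [0.58720337 0.05334824 0.1397236 ]
```

View pics/w1c.png

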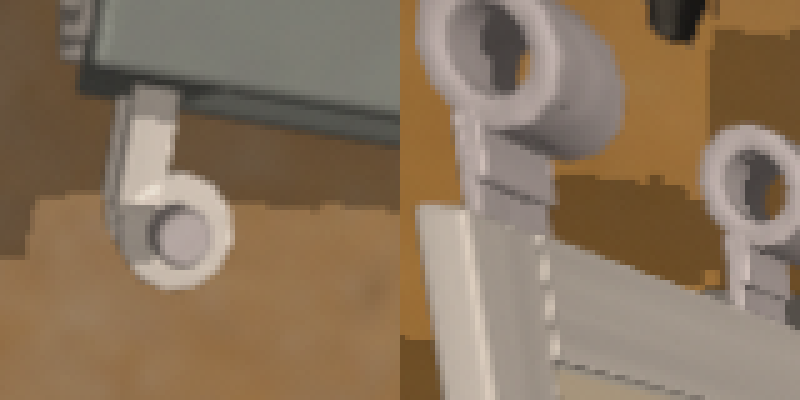

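The crop shows the pin top clearly at about (346.6,147.2). I'll view the pin and then the knuckle in the same tool attitude, so that the camera bias cancels out.

Call:
carry_out([
  [[0,0,-9],[0.006,0.016,0.014],0.085],
  [[0,0,-18],[0.011,0.032,0.028],0.085],
  [[0,0,-25],[0.015,0.045,0.04],0.085],
  [[0,0,-27.3],[0.016,0.048,0.0416],0.085],
  [[0,0,-27.3],[0.016,0.048,0.0416],0.085],
  [[0,0,-27.3],[0.016,0.048,0.0416],0.085],
])

```text
clock: 3.35
tool_pos: [0.5212, -0.0044, 0.2402]
tool_rot: [0.94, 0.341, 0.0, 0.0]
wrist_force: [-0.3, 0.1, -0.1]
grip_width: 0.0853
grasp_force: 0.0
```

Run:
```python
from h import *
o=readout.observe(); print(o['q'],o['tool_pos'],R.from_quat(o['tool_rot']).as_euler('zyx',degrees=True),o['clock'])
p,P=cloud("wrist","pics/w2.png")
np.save("w2.npy",P); np.save("o2.npy",np.r_[o['tool_pos'],o['tool_rot']])
# find pin pixel
t=np.array([.567,.0352,.145]); D=np.linalg.norm(P-t,axis=-1); D[np.isnan(D)]=9; r,c=np.unravel_index(D.argmin(),D.shape); print(c,r)
cv2.imwrite("pics/w2c.png",cv2.resize(p[max(r-40,0):r+40,c-40:c+40,::-1],None,fx=6,fy=6,interpolation=0)); print(c-40,max(r-40,0))
```

```text
[-8.50348770e-03  2.78941517e-01  7.91408950e-02  1.37044172e+00
  4.25717321e-05  2.43747672e+00] [ 0.52123133 -0.00441947  0.2401909 ] [-3.98556585e+01  3.17608467e-02 -1.79997831e+02] 3.35
319 161
279 121
```

View pics/w2c.png

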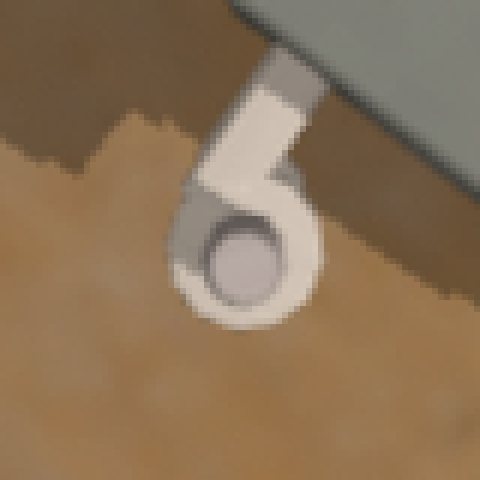

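The pin top is centred at about (319.3,164.2).

```bash
cat >> h.py <<'E'
def ray(o7,px,z):
    c=camera_params("wrist"); T=np.eye(4);T[:3,:3]=R.from_quat(o7[3:]).as_matrix();T[:3,3]=o7[:3];M=T@c['mount']
    n=cv2.undistortPoints(np.array([[px]],np.float64),c['mtx'],np.array([c['k1'],0,0,0,0])).ravel()
    d=M[:3,:3]@np.r_[n,1]; return M[:3,3]+d*(z-M[2,3])/d[2]
E
python3 - <<'E'
from h import *
o1=np.array([0.49456864,0.03862259,0.28163561,9.93969017e-01,1.09661019e-01,-1.41253663e-04,1.86622393e-04])
o2=np.load("o2.npy")
print(ray(o1,(346.1,146.7),.145),ray(o2,(319.3,164.2),.145),ray(o1,(91.9,8.5),.131))
P=np.load("w2.npy"); Q=P[155:172,310:328]; q=Q[Q[...,2]>.142]; print(len(q),q.mean(0))
E
```

```text
[0.56576783 0.03348301 0.145     ] [0.56578209 0.03398989 0.145     ] [0.62016009 0.24189417 0.131     ]
141 [0.56516506 0.03394236 0.14484709]
```

Call:
carry_out([
  [[0,0,0],[0.02,-0.014,0],0.085],
  [[0,0,0],[0.06,-0.043,0],0.085],
  [[0,0,0],[0.105,-0.075,0],0.085],
  [[0,0,0],[0.145,-0.103,0.005],0.085],
  [[0,0,0],[0.17,-0.121,0.012],0.085],
  [[0,0,0],[0.175,-0.1247,0.014],0.085],
  [[0,0,0],[0.175,-0.1247,0.014],0.085],
  [[0,0,0],[0.175,-0.1247,0.014],0.085],
])

```text
clock: 4.4
tool_pos: [0.5756, 0.203, 0.2263]
tool_rot: [0.94, 0.341, 0.0, 0.0]
wrist_force: [0.2, 0.2, -0.3]
grip_width: 0.0849
grasp_force: 0.0
```

Run:
```python
from h import *
o=readout.observe(); print(o['q'],o['tool_pos'],R.from_quat(o['tool_rot']).as_euler('zyx',degrees=True),o['clock'])
p,P=cloud("wrist","pics/w3.png")
np.save("w3.npy",P); np.save("o3.npy",np.r_[o['tool_pos'],o['tool_rot']])
a=cv2.resize(p[121:201,279:359,::-1],None,fx=5,fy=5,interpolation=0)
b=cv2.resize(p[:,:,::-1],None,fx=.625,fy=.625); f=np.zeros((400,800,3),np.uint8); f[:,:400]=a; f[:300,400:]=b
cv2.imwrite("pics/w3c.png",f)
```

```text
[ 3.39163762e-01  4.66519649e-01  3.17798188e-01  1.42165516e+00
 -3.25494219e-04  2.78488378e+00] [0.57557697 0.20295666 0.22630202] [-3.98705590e+01  2.88821557e-02  1.79990413e+02] 4.4
```

View pics/w3c.png

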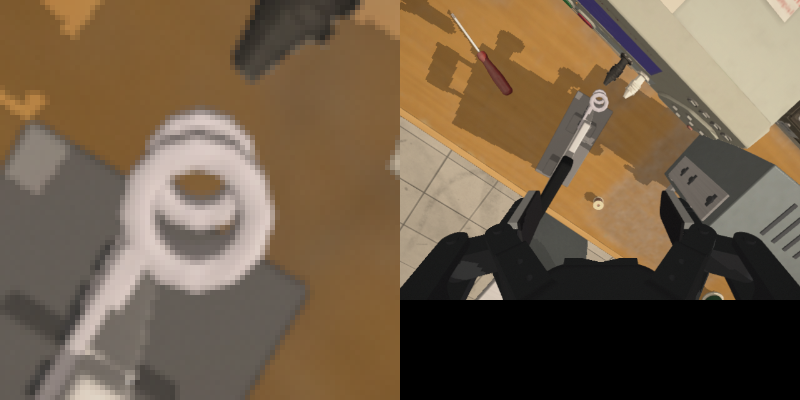

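The knuckle bore is centred at about (318.0,162.8), and the handle shows clearly.

Run:
```python
from h import *
o2=np.load("o2.npy");o3=np.load("o3.npy")
pin=ray(o2,(319.3,164.2),.145);K=ray(o3,(318.0,162.8),.131);print("pin",pin,"K",K)
for f in("w1.npy","w3.npy"):
    P=np.load(f); m=(abs(P[...,2]-.193)<.006)&(abs(P[...,0]-.53)<.06)&(abs(P[...,1]-.23)<.03)
    q=P[m]; print(f,len(q),rect(q[:,:2]),np.median(q[:,2]))
    l=cv2.fitLine((q[:,:2]*1000).astype(np.float32),cv2.DIST_HUBER,0,.01,.01).ravel(); print(l,np.degrees(np.arctan2(l[1],l[0])))
    d=K[:2]-q[:,:2].mean(0)
    print(np.hypot(*d),np.degrees(np.arctan2(d[1],d[0])))
```

```text
pin [0.56578185 0.03399027 0.145     ] K [0.62025793 0.24265995 0.131     ]
w1.npy 2464 ((528.9086303710938, 226.9415740966797), (70.03108215332031, 13.839920043945312), 8.81418228149414) 0.19250676266542258
[9.8703933e-01 1.6047840e-01 5.3119971e+02 2.2541434e+02] 9.234665
0.09125359117302645 10.512589509304082
w3.npy 1641 ((529.8407592773438, 228.0763702392578), (68.26139831542969, 12.055551528930664), 9.146598815917969) 0.19277214647828744
[9.7596204e-01 2.1794064e-01 5.3849084e+02 2.2920819e+02] 12.588104
0.08228624440191762 9.275513054534642
```

Call:
carry_out([
  [[0,0,-9],[-0.002,-0.004,-0.006],0.085],
  [[0,0,-19],[-0.004,-0.01,-0.01],0.085],
  [[0,0,-29],[-0.006,-0.015,-0.012],0.085],
  [[0,0,-39],[-0.008,-0.02,-0.012],0.085],
  [[0,0,-49],[-0.01,-0.026,-0.012],0.085],
  [[0,0,-59],[-0.012,-0.031,-0.012],0.085],
  [[0,0,-69],[-0.014,-0.036,-0.012],0.085],
  [[0,0,-79],[-0.016,-0.04,-0.012],0.085],
  [[0,0,-89],[-0.0175,-0.044,-0.012],0.085],
  [[0,0,-99],[-0.0185,-0.047,-0.012],0.085],
  [[0,0,-109],[-0.0193,-0.049,-0.012],0.07],
  [[0,0,-119],[-0.0193,-0.049,-0.008],0.06],
  [[0,0,-129],[-0.0193,-0.049,0],0.05],
  [[0,0,-139],[-0.0193,-0.049,0],0.05],
  [[0,0,-147],[-0.0193,-0.049,0],0.05],
  [[0,0,-149.1],[-0.0193,-0.049,0],0.05],
  [[0,0,-149.1],[-0.0193,-0.049,0],0.05],
])

```text
clock: 6.58
tool_pos: [0.5295, 0.2287, 0.2261]
tool_rot: [-0.078, 0.997, 0.0, 0.0]
wrist_force: [0.1, 0.5, -0.7]
grip_width: 0.0499
grasp_force: 0.0
```

Run:
```python
from h import *
o=readout.observe(); print(o['q'],o['tool_pos'],R.from_quat(o['tool_rot']).as_euler('zyx',degrees=True),o['clock'])
p,P=cloud("wrist","pics/w4.png"); z=P[...,2]
print("top handle pts",[ (rect(q[:,:2]),len(q)) for q in [P[(abs(z-.193)<.005)&(abs(P[...,0]-.53)<.06)&(abs(P[...,1]-.23)<.02)]]])
```

```text
[ 4.07724551e-01  3.96321315e-01  2.09688035e-01  1.38360108e+00
 -7.07811828e-05  2.52177447e-01] [0.5294728  0.22867104 0.22609919] [ 1.71087806e+02  3.11667720e-02 -1.79990956e+02] 6.575
top handle pts [(((528.6776123046875, 227.61654663085938), (69.89242553710938, 12.017166137695312), 9.126420021057129), 2269)]
```

Call:
carry_out([
  [[0,0,0],[0,0,0.015],0.05],
  [[0,0,0],[0,0,0.035],0.05],
  [[0,0,0],[0,0,0.052],0.05],
  [[0,0,0],[0,0,0.06],0.05],
  [[0,0,0],[0,0,0.06],0.03],
  [[0,0,0],[0,0,0.06],0.0],
  [[0,0,0],[0,0,0.06],0.0],
  [[0,0,0],[0,0,0.06],0.0],
  [[0,0,0],[0,0,0.06],0.0],
  [[0,0,0],[0,0,0.06],0.0],
], force=90)

```text
clock: 7.88
tool_pos: [0.53, 0.2294, 0.1666]
tool_rot: [-0.079, 0.997, 0.0, 0.001]
wrist_force: [0.5, -1.6, 4.5]
grip_width: 0.0105
grasp_force: 88.7
```

Call:
carry_out([
  [[0,0,0],[0,0,-0.003],0.0],
  [[0,0,0],[0,0,-0.01],0.0],
  [[0,0,0],[0,0,-0.02],0.0],
  [[0,0,0],[0,0,-0.032],0.0],
  [[0,0,0],[0,0,-0.044],0.0],
  [[0,0,0],[0,0,-0.054],0.0],
  [[0,0,0],[0,0,-0.06],0.0],
  [[0,0,0],[0,0,-0.06],0.0],
  [[0,0,0],[0,0,-0.06],0.0],
])

```text
clock: 9.0
tool_pos: [0.5291, 0.2291, 0.2252]
tool_rot: [-0.079, 0.997, -0.0, -0.0]
wrist_force: [0.6, -0.2, -2.3]
grip_width: 0.0106
grasp_force: 87.8
```

Run:
```python
from h import *
o=readout.observe(); print(o['q'],o['tool_pos'],R.from_quat(o['tool_rot']).as_euler('zyx',degrees=True),o['wrist_force'],o['torque'],o['grip_width'],o['clock'])
p,P=cloud("wrist","pics/w5.png")
```

```text
[ 4.08681382e-01  3.97498193e-01  2.09177766e-01  1.38341312e+00
 -7.21573449e-06  2.50752466e-01] [0.52907948 0.2291231  0.22522359] [ 1.70951330e+02 -4.91120307e-02  1.79978281e+02] [ 0.56644536 -0.21313245 -2.30675192] [ 0.01140187  0.00986205 -0.0137743 ] 0.010633130343621414 9.0
```

View pics/w5.png

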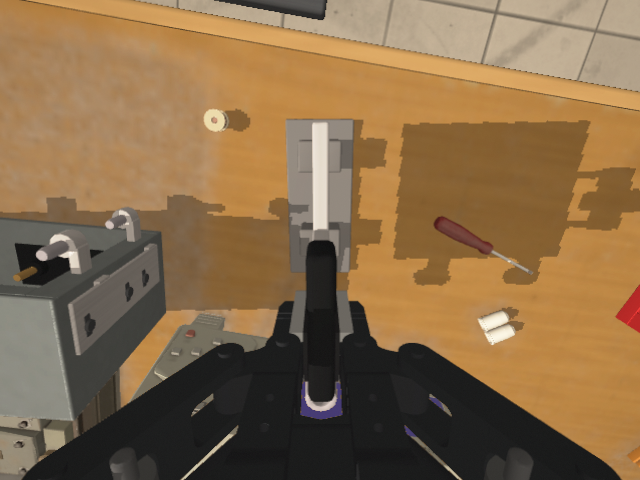

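The door is up and level in the fingers, hanging clear of the stand. I'll carry it over the pins.

Call:
carry_out([
  [[0,0,0],[0.012,-0.005,0],0.0],
  [[0,0,1],[0.033,-0.014,0],0.0],
  [[0,0,2],[0.052,-0.026,0],0.0],
  [[0,0,3],[0.062,-0.045,0],0.0],
  [[0,0,4],[0.066,-0.07,0],0.0],
  [[0,0,5],[0.07,-0.095,0],0.0],
  [[0,0,5],[0.074,-0.12,0],0.0],
  [[0,0,5],[0.078,-0.145,0],0.0],
  [[0,0,5],[0.082,-0.168,0],0.0],
  [[0,0,5],[0.0846,-0.184,0.004],0.0],
  [[0,0,5],[0.0856,-0.1904,0.01],0.0],
  [[0,0,5],[0.0856,-0.1904,0.0156],0.0],
  [[0,0,5],[0.0856,-0.1904,0.0156],0.0],
  [[0,0,5],[0.0856,-0.1904,0.0156],0.0],
])

```text
clock: 10.8
tool_pos: [0.4748, 0.0284, 0.2101]
tool_rot: [-0.036, 0.999, 0.0, -0.0]
wrist_force: [-0.8, -0.3, -1.1]
grip_width: 0.0107
grasp_force: 87.8
```

Run:
```python
from h import *
o=readout.observe(); print(o['q'],o['tool_pos'],R.from_quat(o['tool_rot']).as_euler('zyx',degrees=True),o['wrist_force'],o['torque'],o['grip_width'],o['clock'])
yaw=np.radians(180-R.from_quat(o['tool_rot']).as_euler('zyx',degrees=True)[0]); 
X=R.from_quat(o['tool_rot']).as_matrix()[:,0]; print(X, o['tool_pos']-.0915*X-[.5658,.0340,0])
```

```text
[ 5.95701795e-02  2.03371162e-01 -9.89030823e-02  1.26860543e+00
  1.51408538e-04 -1.22126935e-02] [0.47478892 0.0283628  0.21005432] [ 1.75887145e+02 -5.28366044e-03 -1.79991625e+02] [-0.80446054 -0.34735649 -1.0641863 ] [ 0.00457206  0.00032236 -0.00425273] 0.01066356891951187 10.8
[-9.97424712e-01 -7.17212417e-02  8.14957420e-05] [0.00025328 0.00092529 0.21004686]
```

Call:
carry_out([
  [[0,0,0],[0.0004,-0.0009,0.005],0.0],
  [[0,0,0],[0.0004,-0.0009,0.012],0.0],
  [[0,0,0],[0.0004,-0.0009,0.018],0.0],
  [[0,0,0],[0.0004,-0.0009,0.022],0.0],
  [[0,0,0],[0.0004,-0.0009,0.024],0.0],
  [[0,0,0],[0.0004,-0.0009,0.0255],0.0],
  [[0,0,0],[0.0004,-0.0009,0.027],0.0],
  [[0,0,0],[0.0004,-0.0009,0.028],0.0],
  [[0,0,0],[0.0004,-0.0009,0.028],0.0],
])

```text
clock: 11.92
tool_pos: [0.4744, 0.0268, 0.1821]
tool_rot: [-0.035, 0.999, -0.0, -0.0]
wrist_force: [-0.3, -0.1, -1.1]
grip_width: 0.0107
grasp_force: 87.7
```

```bash
cat > s.py <<'E'
from h import *
o=readout.observe(); X=R.from_quat(o['tool_rot']).as_matrix()[:,0]
k=o['tool_pos']-.0915*X
print("clk",o['clock'],"tcp",np.round(o['tool_pos']*1e3,2),"ypr",np.round(R.from_quat(o['tool_rot']).as_euler('zyx',degrees=True),2),"F",np.round(o['wrist_force'],2),"T",np.round(o['torque'],3))
print("knuckle",np.round(k[:2]*1e3,2),"origin z",round(o['tool_pos'][2]*1e3-133.6,2))
E
python3 s.py
```

```text
clk 11.925 tcp [474.39  26.81 182.08] ypr [175.95  -0.   180.  ] F [-0.31 -0.07 -1.12] T [-0.006  0.055 -0.024]
knuckle [565.66  33.28] origin z 48.48
```

The knuckles have slid onto the pins with almost no force. They are about 3.5 mm above the shoulder.

Call:
carry_out([
  [[0,0,0],[0,0,0.001],0.0],
  [[0,0,0],[0,0,0.002],0.0],
  [[0,0,0],[0,0,0.003],0.0],
  [[0,0,0],[0,0,0.0035],0.0],
  [[0,0,0],[0,0,0.004],0.0],
  [[0,0,0],[0,0,0.004],0.0],
])

```text
clock: 12.68
tool_pos: [0.4743, 0.0268, 0.1784]
tool_rot: [-0.035, 0.999, -0.0, 0.0]
wrist_force: [-2.1, 0.3, 1.5]
grip_width: 0.0101
grasp_force: 88.3
```

```bash
python3 s.py
python3 - <<'E'
from h import *
p,P=cloud("side"); cv2.imwrite("pics/s6.png",cv2.resize(p[200:320,280:440,::-1],None,fx=5,fy=5,interpolation=cv2.INTER_CUBIC))
E
```

```text
clk 12.675 tcp [474.3   26.83 178.44] ypr [1.7595e+02 1.0000e-02 1.8000e+02] F [-2.08  0.28  1.48] T [-0.001  0.338 -0.047]
knuckle [565.58  33.29] origin z 44.84
```

View pics/s6.png

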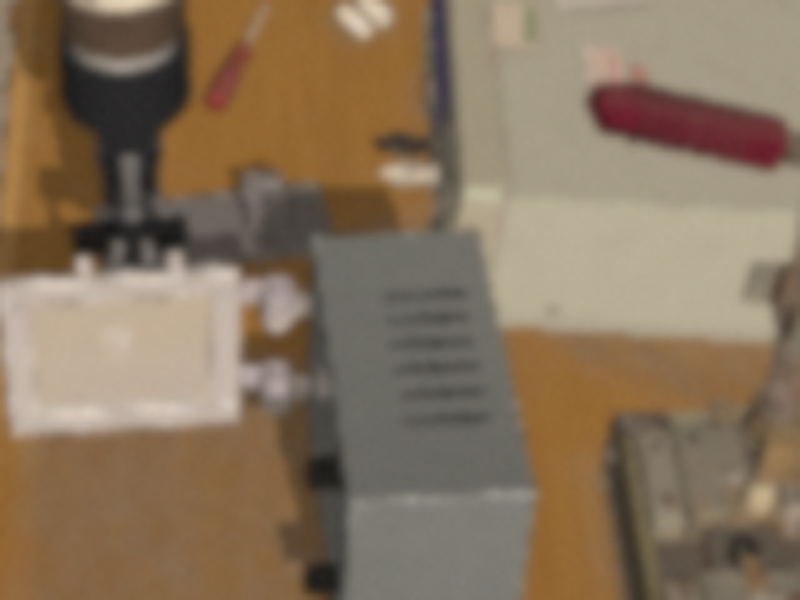

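The side view shows both knuckles on their brackets, with the door square to the front. Fz rose by about 3.8 N at origin z 44.8 mm, so the door is seated. I'll ease the load and start to swing.

Call:
carry_out([
  [[0,0,0],[0.0002,0,-0.0004],0.0],
  [[0,0,-2],[-0.0001,-0.0032,-0.0004],0.0],
  [[0,0,-5],[-0.0003,-0.008,-0.0004],0.0],
  [[0,0,-9],[-0.0011,-0.0143,-0.0004],0.0],
  [[0,0,-13],[-0.0023,-0.0206,-0.0004],0.0],
  [[0,0,-17],[-0.004,-0.0268,-0.0004],0.0],
  [[0,0,-21],[-0.0061,-0.0328,-0.0004],0.0],
  [[0,0,-25],[-0.0086,-0.0387,-0.0004],0.0],
  [[0,0,-27],[-0.01,-0.0415,-0.0004],0.0],
  [[0,0,-28],[-0.0107,-0.043,-0.0004],0.0],
  [[0,0,-28],[-0.0107,-0.043,-0.0004],0.0],
])

```text
clock: 14.1
tool_pos: [0.4884, -0.0153, 0.1784]
tool_rot: [-0.276, 0.961, -0.0, 0.0]
wrist_force: [0.3, -0.3, -1.6]
grip_width: 0.0104
grasp_force: 87.9
```

```bash
python3 s.py
```

```text
clk 14.1 tcp [488.4  -15.31 178.44] ypr [ 1.4797e+02  2.0000e-02 -1.8000e+02] F [ 0.29 -0.3  -1.55] T [ 0.073 -0.153 -0.053]
knuckle [565.97  33.21] origin z 44.84
```

Call:
carry_out([
  [[0,0,-3],[-0.0001,-0.0048,0],0.0],
  [[0,0,-7],[-0.0007,-0.0112,0],0.0],
  [[0,0,-11],[-0.0017,-0.0175,0],0.0],
  [[0,0,-15],[-0.0031,-0.0237,0],0.0],
  [[0,0,-19],[-0.005,-0.0298,0],0.0],
  [[0,0,-23],[-0.0073,-0.0358,0],0.0],
  [[0,0,-27],[-0.01,-0.0415,0],0.0],
  [[0,0,-31],[-0.0131,-0.0471,0],0.0],
  [[0,0,-35],[-0.0165,-0.0525,0],0.0],
  [[0,0,-39],[-0.0204,-0.0576,0],0.0],
  [[0,0,-43],[-0.0246,-0.0624,0],0.0],
  [[0,0,-47],[-0.0291,-0.0669,0],0.0],
  [[0,0,-50],[-0.0327,-0.0701,0],0.0],
  [[0,0,-52],[-0.0352,-0.0721,0],0.0],
  [[0,0,-52],[-0.0352,-0.0721,0],0.0],
])

```text
clock: 15.98
tool_pos: [0.5562, -0.0575, 0.1784]
tool_rot: [-0.669, 0.743, 0.0, -0.0]
wrist_force: [0.4, 0.7, -1.1]
grip_width: 0.0107
grasp_force: 88.0
```

```bash
python3 s.py
```

```text
clk 15.975 tcp [556.18 -57.51 178.36] ypr [ 9.5960e+01 -2.0000e-02 -1.7998e+02] F [ 0.39  0.74 -1.09] T [0.294 0.004 0.012]
knuckle [565.69  33.5 ] origin z 44.76
```

Call:
carry_out([
  [[0,0,-1.5],[0,-0.0024,0],0.0],
  [[0,0,-3],[-0.0001,-0.0048,0],0.0],
  [[0,0,-4.5],[-0.0003,-0.0072,0],0.0],
  [[0,0,-6],[-0.0005,-0.0096,0],0.0],
  [[0,0,-7],[-0.0007,-0.0112,0],0.0],
  [[0,0,-8],[-0.0009,-0.0127,0],0.0],
  [[0,0,-9],[-0.0011,-0.0143,0],0.0],
  [[0,0,-9],[-0.0011,-0.0143,0],0.0],
])

```text
clock: 16.98
tool_pos: [0.5698, -0.0582, 0.1783]
tool_rot: [0.726, -0.688, -0.001, 0.001]
wrist_force: [-3.6, 1.6, -0.3]
grip_width: 0.0103
grasp_force: 88.0
```

```bash
python3 s.py
```

```text
clk 16.975 tcp [569.81 -58.15 178.32] ypr [ 8.696e+01 -1.000e-01  1.800e+02] F [-3.63  1.62 -0.31] T [ 0.573  0.809 -0.193]
knuckle [564.96  33.22] origin z 44.72
```

The stops are touched lightly, at about 3.6 N. I'll ease back slowly before letting go.

Call:
carry_out([
  [[0,0,0.1],[0,0.0002,0],0.0],
  [[0,0,0.2],[0,0.0003,0],0.0],
  [[0,0,0.3],[0,0.0005,0],0.0],
  [[0,0,0.4],[0,0.0006,0],0.0],
  [[0,0,0.5],[0,0.0008,0],0.0],
  [[0,0,0.6],[0,0.001,0],0.0],
  [[0,0,0.6],[0,0.001,0],0.0],
  [[0,0,0.6],[0,0.001,0],0.0],
])

```text
clock: 17.98
tool_pos: [0.5695, -0.0582, 0.1784]
tool_rot: [0.722, -0.692, -0.0, 0.0]
wrist_force: [-2.4, 1.6, -2.8]
grip_width: 0.0106
grasp_force: 87.8
```

```bash
python3 s.py
```

```text
clk 17.975 tcp [569.54 -58.17 178.43] ypr [ 8.755e+01 -1.000e-02  1.800e+02] F [-2.37  1.59 -2.76] T [0.511 0.697 0.168]
knuckle [565.62  33.24] origin z 44.83
```

Call:
carry_out([
  [[0,0,-0.1],[-0.0001,0.0001,0],0.0],
  [[0,0,-0.2],[-0.0003,0.0003,0],0.0],
  [[0,0,-0.3],[-0.0004,0.0005,0],0.0],
  [[0,0,-0.3],[-0.0004,0.0006,0],0.0],
  [[0,0,-0.3],[-0.0004,0.0006,0],0.0],
  [[0,0,-0.3],[-0.0004,0.0006,0],0.0],
])

```text
clock: 18.73
tool_pos: [0.5693, -0.058, 0.1788]
tool_rot: [0.724, -0.69, 0.0, -0.0]
wrist_force: [0.7, -0.1, -2.0]
grip_width: 0.0105
grasp_force: 87.9
```

```bash
python3 s.py
```

```text
clk 18.725 tcp [569.32 -57.98 178.79] ypr [8.7260e+01 6.0000e-02 1.7998e+02] F [ 0.65 -0.12 -2.03] T [0.217 0.088 0.027]
knuckle [564.95  33.42] origin z 45.19
```

Call:
carry_out([
  [[0,0,0],[0,0,0.0003],0.0],
  [[0,0,0],[0,0,0.0006],0.0],
  [[0,0,0],[0,0,0.0006],0.0],
  [[0,0,0],[0,0,0.0006],0.011],
  [[0,0,0],[0,0,0.0006],0.0125],
  [[0,0,0],[0,0,0.0006],0.014],
  [[0,0,0],[0,0,0.0006],0.016],
  [[0,0,0],[0,0,0.0006],0.02],
  [[0,0,0],[0,0,0.0006],0.03],
  [[0,0,0],[0,0,0.0006],0.035],
  [[0,0,0],[0,0,0.0006],0.035],
], force=20)

```text
clock: 20.1
tool_pos: [0.569, -0.0578, 0.1779]
tool_rot: [0.724, -0.69, 0.0, -0.0]
wrist_force: [0.4, 0.5, 0.8]
grip_width: 0.0351
grasp_force: 0.0
```

```bash
python3 s.py
python3 - <<'E'
from h import *
p,P=cloud("wrist","pics/w7.png"); z=P[...,2]
q=P[(abs(z-.2045)<.005)&(abs(P[...,0]-.57)<.03)&(abs(P[...,1]+.06)<.06)]; print(len(q),rect(q[:,:2]) if len(q) else 0, np.median(q[:,2]))
q=P[(abs(z-.160)<.004)&(abs(P[...,0]-.57)<.014)&(P[...,1]<.05)]; print(len(q),rect(q[:,:2]) if len(q) else 0)
E
```

```text
clk 20.1 tcp [568.95 -57.81 177.9 ] ypr [  87.25    0.   -180.  ] F [0.44 0.5  0.84] T [-0.013 -0.003 -0.026]
knuckle [564.56  33.58] origin z 44.3
5205 ((570.3900146484375, -62.114906311035156), (50.14591598510742, 58.21900177001953), 41.81818771362305) 0.20219975211304522
889 ((576.6119995117188, -115.51066589355469), (14.38969612121582, 49.65312194824219), 3.1125922203063965)
```

View pics/w7.png

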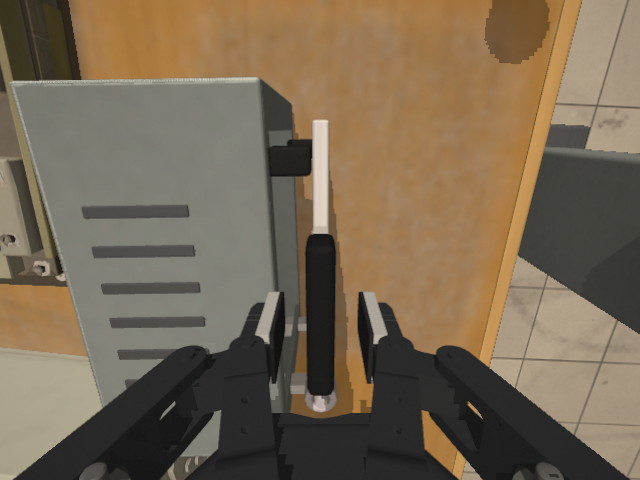

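The door rests right by its stops, at about (311,160), and the fingers are clear of the bar. I'll lift straight away.

Call:
carry_out([
  [[0,0,0],[0,0,-0.004],0.035],
  [[0,0,0],[0,0,-0.015],0.035],
  [[0,0,0],[0,0,-0.03],0.035],
  [[0,0,0],[0,0,-0.05],0.035],
  [[0,0,0],[0,0,-0.07],0.035],
  [[0,0,0],[0,0,-0.08],0.035],
  [[0,0,0],[0,0,-0.08],0.035],
])

```text
clock: 21.02
tool_pos: [0.5695, -0.0579, 0.2592]
tool_rot: [0.724, -0.69, 0.001, -0.001]
wrist_force: [0.6, 0.0, 0.4]
grip_width: 0.0351
grasp_force: 0.0
```

```bash
python3 s.py
python3 - <<'E'
from h import *
p,P=cloud("wrist","pics/w8.png"); z=P[...,2]
c=P[(abs(z-.160)<.006)&(abs(P[...,0]-.57)<.03)&(P[...,1]<-.09)&(P[...,1]>-.16)]
for nm,m in(("handle",(abs(z-.205)<.006)&(abs(P[...,0]-.57)<.02)&(abs(P[...,1]+.058)<.05)),("panel",(abs(z-.160)<.004)&(abs(P[...,0]-.571)<.008)&(P[...,1]<-.1))):
    q=P[m]
    if len(q)>9:
        l=cv2.fitLine((q[:,:2]*1000).astype(np.float32),cv2.DIST_HUBER,0,.01,.01).ravel(); print(nm,len(q),np.median(q,0),q[:,1].min(),np.degrees(np.arctan2(-l[0],l[1])) , rect(q[:,:2]))
m=(abs(z-.166)<.004)&(P[...,0]>.58)&(P[...,0]<.7); 
E=[P[r,np.where(m[r])[0].max(),:2] for r in range(100,300,4) if m[r].any()]
l=cv2.fitLine((np.array(E)*1000).astype(np.float32),cv2.DIST_HUBER,0,.01,.01).ravel(); print("front",l,np.degrees(np.arctan(-l[0]/l[1])))
cv2.imwrite("pics/w8c.png",cv2.resize(p[80:380,200:420,::-1],None,fx=2,fy=2))
E
```

```text
clk 21.025 tcp [569.53 -57.89 259.19] ypr [8.7250e+01 1.4000e-01 1.7999e+02] F [0.58 0.01 0.39] T [-0.003 -0.02  -0.077]
knuckle [565.15  33.51] origin z 125.59
handle 1852 [ 0.57047471 -0.06432891  0.20205178] -0.09627089938412882 -177.1469 ((570.5530395507812, -61.95039367675781), (11.807686805725098, 68.78197479248047), 3.2602646350860596)
panel 193 [ 0.57342523 -0.11387016  0.15636945] -0.14179961769133256 -175.09157 ((574.212646484375, -121.09060668945312), (8.595050811767578, 41.61085510253906), 3.047616481781006)
front [ 6.4562641e-02 -9.9791366e-01  5.9538916e+02 -7.7287132e+01] 3.7017412
```

View pics/w8c.png

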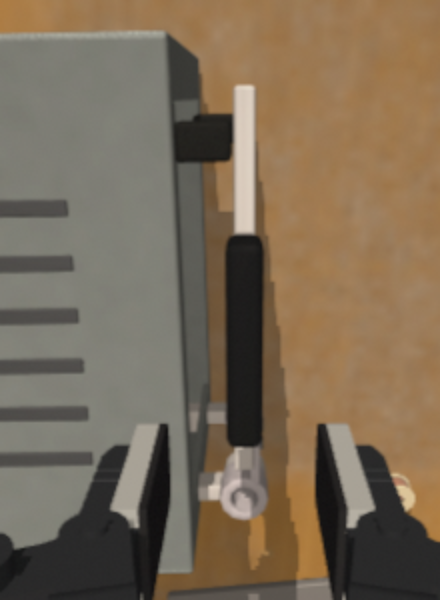

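Run:
```python
from h import *
p,P=cloud("wrist"); z=P[...,2]
q=P[(abs(z-.205)<.006)&(abs(P[...,0]-.57)<.02)&(abs(P[...,1]+.058)<.05)]; r=rect(q[:,:2]); print(r)
m=(abs(z-.166)<.008)&(P[...,0]>.6)&(P[...,0]<.66); print("chamber top",np.median(z[m]))
print(env.sign_off())
```

```text
((570.58984375, -61.773719787597656), (11.732352256774902, 69.24249267578125), 3.197652578353882)
chamber top 0.1663853302233369
the job is handed in; nothing more can be done
None
```

The door is hung with both knuckles home on the pins, swung shut to its rubber stops (within about 0.015 rad of the chamber front) and released; I handed the job in at about 21 s and have no verdict yet.

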